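# Press the bottle caps on in filling order

### The job

Close the freshly filled bottles in the order they were filled: with a fingertip press, gently, the red cap of the blue bottle right down, then that of the yellow bottle, then that of the green bottle, and then press the green button on the control box to release the tray. Do not lift or tip the bottles; leave the white bottle, the red stop button and the other things on the table alone.

Things in the scene. Friction and masses are not known exactly. Their poses are not given: they have to be found in the camera images.
- tray: low open carton tray of brown cardboard, 196 x 196 mm and 60 mm high, walls 5 mm, with one partition each way making four cells; origin at the centre of its underside on the table, x and y along its sides. It is fixed.
- blue_bottle: loose round blue plastic bottle (about 0.5 kg), 70 mm in diameter, shoulder and collar the same colour, collar top 152 mm above the base, standing loosely in one of the four cells of the tray; origin at the centre of its underside, z up. Its cap stands proud and is to be pressed down.
- blue_cap_top (a point): centre of the flat top of the round red push-on cap of the blue bottle: a skirt 37 mm in diameter, 22 mm high, with a spring-loaded red centre 32 mm in diameter standing 9 mm out of it. The point is on that centre, about 198 mm above the table with the cap fully up and 188 mm with it fully down; it sinks with the cap. The sprung centre cushions the push: it gives about 1.5 mm before the cap starts to slide (1500 N/m, at most 8 mm) and springs up again when let go
- blue_cap (a joint): how far the cap of the blue bottle has been pressed down, m: 0 fully up, 0.010 right down on the collar (stop). It slides straight down with about 3 N of friction, has no spring and stays where it is left; a cap counts as on from 0.0065. Starts at 0 to 0.002.
- yellow_bottle: loose round yellow plastic bottle (about 0.5 kg), 70 mm in diameter, shoulder and collar the same colour, collar top 152 mm above the base, standing loosely in one of the four cells of the tray; origin at the centre of its underside, z up. Its cap stands proud and is to be pressed down.
- yellow_cap_top (a point): centre of the flat top of the round red push-on cap of the yellow bottle: a skirt 37 mm in diameter, 22 mm high, with a spring-loaded red centre 32 mm in diameter standing 9 mm out of it. The point is on that centre, about 198 mm above the table with the cap fully up and 188 mm with it fully down; it sinks with the cap. The sprung centre cushions the push: it gives about 1.5 mm before the cap starts to slide (1500 N/m, at most 8 mm) and springs up again when let go
- yellow_cap (a joint): how far the cap of the yellow bottle has been pressed down, m: 0 fully up, 0.010 right down on the collar (stop). It slides straight down with about 3 N of friction, has no spring and stays where it is left; a cap counts as on from 0.0065. Starts at 0 to 0.002.
- green_bottle: loose round green plastic bottle (about 0.5 kg), 70 mm in diameter, shoulder and collar the same colour, collar top 152 mm above the base, standing loosely in one of the four cells of the tray; origin at the centre of its underside, z up. Its cap stands proud and is to be pressed down.
- green_cap_top (a point): centre of the flat top of the round red push-on cap of the green bottle: a skirt 37 mm in diameter, 22 mm high, with a spring-loaded red centre 32 mm in diameter standing 9 mm out of it. The point is on that centre, about 198 mm above the table with the cap fully up and 188 mm with it fully down; it sinks with the cap. The sprung centre cushions the push: it gives about 1.5 mm before the cap starts to slide (1500 N/m, at most 8 mm) and springs up again when let go
- green_cap (a joint): how far the cap of the green bottle has been pressed down, m: 0 fully up, 0.010 right down on the collar (stop). It slides straight down with about 3 N of friction, has no spring and stays where it is left; a cap counts as on from 0.0065. Starts at 0 to 0.002.
- white_bottle: loose round white plastic bottle (about 0.5 kg), 70 mm in diameter, shoulder and collar the same colour, collar top 152 mm above the base, standing loosely in one of the four cells of the tray; origin at the centre of its underside, z up. Its cap is already right down: leave it alone.
- white_cap_top (a point): centre of the flat top of the round red push-on cap of the white bottle: a skirt 37 mm in diameter, 22 mm high, with a spring-loaded red centre 32 mm in diameter standing 9 mm out of it. The point is on that centre, about 198 mm above the table with the cap fully up and 188 mm with it fully down; it sinks with the cap. The sprung centre cushions the push: it gives about 1.5 mm before the cap starts to slide (1500 N/m, at most 8 mm) and springs up again when let go
- white_cap (a joint): how far the cap of the white bottle has been pressed down, m: 0 fully up, 0.010 right down on the collar (stop). It slides straight down with about 3 N of friction, has no spring and stays where it is left; a cap counts as on from 0.0065. Starts at 0.009 to 0.010.
- control_box: grey control box 120 x 170 x 70 mm (x, y, z), fixed to the table; origin at the centre of its underside; the green button is 40 mm to its +y side and the red stop button 40 mm to its -y side, both on top
- green_button_top (a point): centre of the top of the green push button (36 mm in diameter) on the control box: release button, to be pressed last; moves with the button, which is pressed straight down
- green_button (a joint): how far the green button is pressed, m: 0 up, 0.010 fully down (hard stop); a spring pushes it back, about 4 N when fully down; it counts as pressed from 0.005
- red_button_top (a point): centre of the top of the red push button (36 mm in diameter) on the control box: stop button, not to be pressed; moves with the button, which is pressed straight down
- red_button (a joint): how far the red button is pressed, m: 0 up, 0.010 fully down (hard stop); a spring pushes it back, about 4 N when fully down
- loose_cap0: loose red cap, 37 mm in diameter, 24 mm high, lying on the table beside the tray; origin at its underside; a bystander
- loose_cap1: second such loose red cap beside the tray; origin at its underside; a bystander
- jug: steel mug, 90 mm wide and 110 mm high, towards the far edge of the table; origin at its underside; a bystander
- tape_roll: yellow roll of tape, 100 mm in diameter, 45 mm high, lying flat on the robot's right; origin at its underside; a bystander
- spatula: spatula lying flat on the robot's left; origin at its underside; a bystander

How it is judged:
On the way, in this order (a step that is already met when the one before it is completed fails the run):
1. the cap of the blue bottle is pressed on (value of joint blue_cap above 0.0065 m), for 0.1 s.
2. the cap of the yellow bottle is pressed on (value of joint yellow_cap above 0.0065 m), for 0.1 s.
3. the cap of the green bottle is pressed on (value of joint green_cap above 0.0065 m), for 0.1 s.
4. the green button is pressed (value of joint green_button above 0.005 m), for 0.05 s.
At the end, for the whole second after the job is handed in: All three caps are pressed on by at least 6.5 of their 10 mm, both buttons are up again (within 2 mm), and all four bottles stand at rest, upright within 0.12 rad and within 25 mm of where they began (value of joint each of blue_cap, yellow_cap, green_cap above 0.0065 m and value of joint each of green_button, red_button below 0.002 m and angle between each of blue_bottle, yellow_bottle, green_bottle, white_bottle's own z axis and vertical below 0.12 rad and distance of each of blue_bottle, yellow_bottle, green_bottle, white_bottle from where it was at the start of the episode below 0.025 m and linear speed of each of blue_bottle, yellow_bottle, green_bottle, white_bottle below 0.02 m/s); the robot touches nothing.
It fails at once if a cap or the green button is pressed before its turn (order: blue, yellow, green cap, then button) ((value of joint yellow_cap above 0.004 m and not (value of joint blue_cap above 0.0065 m)) or (value of joint green_cap above 0.004 m and not (value of joint yellow_cap above 0.0065 m)) or (value of joint green_button above 0.003 m and not (value of joint green_cap above 0.0065 m))).
It fails at once if the red stop button is pressed or the white bottle pushed (over 3 N) (value of joint red_button above 0.003 m or contact force between the fingers and white_bottle above 3 N).
It fails at once if a bottle is lifted by 12 mm, tipped by over 0.2 rad or carried off by 25 mm (height (world z) of any of blue_bottle, yellow_bottle, green_bottle, white_bottle above 0.017 m or angle between any of blue_bottle, yellow_bottle, green_bottle, white_bottle's own z axis and vertical above 0.2 rad or distance of any of blue_bottle, yellow_bottle, green_bottle, white_bottle from where it was at the start of the episode above 0.025 m).
It fails at once if a bottle or its cap is pressed hard (over 20 N) (contact force between the fingers and blue_bottle above 20 N or contact force between the fingers and yellow_bottle above 20 N or contact force between the fingers and green_bottle above 20 N).
It fails at once if a bystander on the table is moved by over 15 mm (distance of any of loose_cap0, loose_cap1, jug, tape_roll, spatula from where it was at the start of the episode above 0.015 m).
It also fails if it takes over 54 s, if anything falls off the work surface, if the arm or the gripper's body presses on something with over 40 N, if the wrist force passes 120 N, or if a joint passes its speed limit or range.

### The arm

A 7-joint arm with a two-finger parallel gripper is mounted at the origin on the work surface. World frame = base frame: x ahead of the robot, y to its left, z up, the work surface at z = 0. Lengths are in m, angles in rad, forces in N, time in s.
With the tool pointing down it reaches from about 0.425 to 1.025 m from the base axis. Payload 9.4 kg.
Tool frame: the origin (TCP) lies at the very end of the fingers, on their centre line; the grasp point (between the pads) lies 19 mm behind it; z points along the fingers, y is the line along which they close (so a half turn about z gives the same grasp; the last joint's range is limited). The gripper opens to 93 mm and grips with 3 to 60 N. Pads are 15 mm wide; open, the fingers measure 128 mm over their backs; the gripper's body (75 mm by 188 mm) begins 65 mm behind the grasp point.
Start: joints at [-1.303, 0.599, -0.003, 1.599, 0.002, 0.943, -0.08], TCP at [0.245, 0.682, 0.219] pointing down, gripper open.
Joint ranges: [-2.57, 2.57], [-0.35, 1.97], [-1.29, 1.29], [0.11, 2.56], [-1.05, 4.19], [0.11, 1.86], [-2.63, 2.63]. Speed limits (rad/s): [2.22, 2.22, 3.01, 3.01, 3.14, 3.14, 3.14].

### API

Orientations are given as a unit quaternion [x, y, z, w].
In Python, from station import readout, optics, close_job gives the robot as it stands.
- The arm moves only by the tool move_arm, never from a script. Its argument "motion" is text: rows parted by semicolons, each of 5 numbers parted by spaces: the finger opening in mm, from 0 to 93, then the shift along the tool's x, y, z in mm, then the turn about the tool's z in degrees. A call has 1 to 20 rows; each row is the pose to reach, as a shift and turn from the pose commanded when the call began, along the tool's axes at that moment; what a row does not reach only later rows make up. A row lasts 1/8 s, in which the tool goes at most 62.5 mm and 10.7 degrees, less where a joint would pass 70% of its speed; a pose out of reach is approached as far as the arm can. A call with a gripper value outside its range is refused whole. The fingers move at their own pace and stop on an object; "newtons" is the grip in N (left out, the last holds). Time passes only in rows, so rows that repeat a pose let the fingers close. It gives the time, the measured TCP pose, the force, the opening and the grip force at its end, in the units of the state.
- readout.read_state(): the state, without advancing time (a new reading comes with each control period).
- optics.camera(name): name is "scene" or "top" or "wrist"; returns (picture, depth): 400x640x3 uint8, red, green, blue; 400x640 float32, m along the optical axis (not along the pixel's ray), 0 where there is no reading.
- optics.camera_params(name): a dict with "fx", "fy", "cx", "cy" (pixels), "extrinsics" (4x4, takes a point from camera to world coordinates); the wrist camera has in their place "tool_from_camera" (4x4, takes a point from camera to tool coordinates, whose origin is the TCP and whose axes are the flange's). Camera axes: x right, y up, looking along -z (the intrinsics and any distortion apply to the point x, -y, -z); pixel columns grow to the right and rows downward; lengths in m; the calibration is good to about 2 mm. A picture is of the moment at which its call begins: read the wrist's pose just before it. camera_params takes no time and is no camera call.
- close_job(): hands the job in; it is judged then, once.
Trained networks look in the newest picture that a camera, given by its name, has taken for a name from the list of things; names that differ only in an ending like _2 or _b are one class to them, and where a whole thing is asked for, a point or a joint stands for the part that bears it (a point fixed in the world has none). Each returns a list of dicts, best first, with "conf" (0 to 1); they miss things now and then, are a little off and sometimes report something else, mostly with a low value. They report only what shows in the picture. A call takes as long as a camera call.
- optics.outline_of(camera, name): "pixels" (400x640 bool, what is visible of it).
- optics.mark_of(camera, name): "location" ([x, y, z] in m, in world coordinates, good to about 4 mm: a listed point, or the origin of a listed thing).
The state is a dict: "time_s": time; "joint_pos": joint angles; "joint_vel": joint speeds; "joint_torque": joint torques, N m; "position": TCP position; "tcp_rot": TCP orientation; "contact_force": force on the tool from outside, world axes, zero at the start; "ft_torque": the same for the moment, N m; "grip_width": opening from 0.0 (shut) to 1.0 (fully open); "gripper_force": force on a finger pad.
Only numpy, scipy, OpenCV 4.12 (cv2) and the standard library are available. Lean on these libraries where they do the work, as an engineer would, in place of code of your own. Each camera call takes 0.05 s, during which the arm holds its last target. There are 200 camera calls.

## Working session

There is one attempt and no reset: what is moved stays moved. The work goes in short steps, Python scripts to look and compute and a tool call to move; the robot and the scene stay as the last step left them, time stands still between calls to the robot, and variables do not carry over. Pictures are saved under pics/ and viewed, at most 10 in all, crops included, and the job is handed in when it is done.

Besides the shell and the picture viewer there is one more tool, called after "Request:" as a command line: name --argument value ..., lists and objects as JSON in quotes. move_arm: Moves the arm, as the interface text tells. Its arguments: {"type":"object","properties":{"motion":{"type":"string"},"newtons":{"type":"number"}},"required":["motion"]}

```bash
mkdir -p pics; python3 - <<'E'
from station import readout, optics
import cv2, numpy as np
s=readout.read_state(); print(s['time_s'],s['position'],s['tcp_rot'],s['contact_force'],s['grip_width'])
for c in ['top','scene']:
    p,d=optics.camera(c); cv2.imwrite(f'pics/{c}0.png',p[:,:,::-1])
    for n in ['blue_cap_top','yellow_cap_top','green_cap_top','white_cap_top','green_button_top','red_button_top','tray','jug','blue_bottle','yellow_bottle','green_bottle','white_bottle']:
        print(c,n,[(np.round(r['location'],3).tolist(),round(r['conf'],2)) for r in optics.mark_of(c,n)][:3])
E
```

```text
0.0 [0.24490202 0.68187137 0.2177681 ] [ 1.71533538e-01  9.85177977e-01 -7.71855933e-04 -6.23892539e-05] [ 0.29872799  0.2896456  -0.07002003] 0.9977763513238367
top blue_cap_top []
top yellow_cap_top [([0.472, 0.073, 0.194], 0.64), ([0.469, 0.171, 0.0], 0.35)]
top green_cap_top [([0.465, 0.176, 0.193], 0.64)]
top white_cap_top [([0.563, 0.165, 0.184], 0.48)]
top green_button_top [([0.563, -0.121, 0.094], 0.61)]
top red_button_top [([0.583, -0.204, 0.095], 0.4)]
top tray [([0.513, 0.124, 0.002], 0.87), ([0.384, 0.079, 0.005], 0.47)]
top jug [([0.783, -0.041, -0.003], 0.81)]
top blue_bottle [([0.566, 0.073, 0.0], 0.81)]
top yellow_bottle [([0.464, 0.078, 0.005], 0.96)]
top green_bottle [([0.468, 0.177, 0.001], 0.75)]
top white_bottle [([0.561, 0.171, 0.005], 0.9), ([0.577, -0.168, 0.0], 0.61)]
scene blue_cap_top [([0.563, 0.076, 0.2], 0.56)]
scene yellow_cap_top [([0.469, 0.076, 0.203], 0.45)]
scene green_cap_top [([0.465, 0.173, 0.2], 0.47)]
scene white_cap_top [([0.56, 0.166, 0.19], 0.43)]
scene green_button_top [([0.574, -0.16, 0.001], 0.74), ([0.563, -0.13, 0.098], 0.55), ([0.478, 0.427, -0.002], 0.25)]
scene red_button_top [([0.577, -0.2, 0.098], 0.4)]
scene tray [([0.513, 0.122, -0.0], 0.86)]
scene jug [([0.786, -0.04, -0.002], 0.56)]
scene blue_bottle [([0.564, 0.075, 0.005], 0.87)]
scene yellow_bottle [([0.467, 0.075, 0.005], 0.91), ([0.56, 0.166, 0.007], 0.6)]
scene green_bottle [([0.469, 0.172, 0.011], 0.63)]
scene white_bottle [([0.56, 0.169, 0.007], 0.74)]
```

View pics/top0.png

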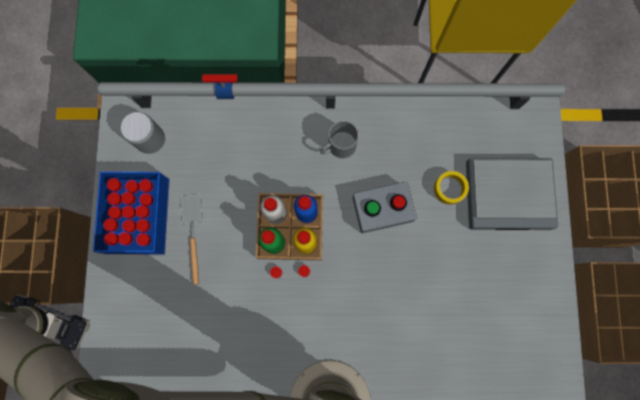

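View pics/scene0.png

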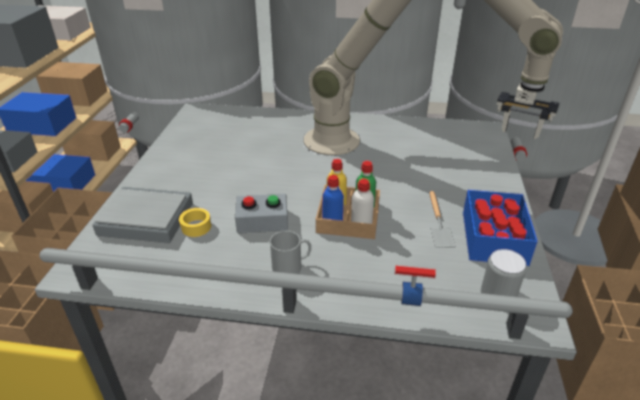

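```bash
cat > h.py <<'E'
from station import readout, optics
import numpy as np, cv2
def cloud(c):
    p,d=optics.camera(c); k=optics.camera_params(c)
    v,u=np.mgrid[0:400,0:640]
    P=np.stack([(u-k['cx'])/k['fx']*d,-(v-k['cy'])/k['fy']*d,-d],-1)
    E=np.array(k['extrinsics']); return p,d,P@E[:3,:3].T+E[:3,3],k
E
python3 - <<'E'
from h import *
p,d,W,k=cloud('top')
print({a:b for a,b in k.items()})
h=cv2.cvtColor(p,cv2.COLOR_RGB2HSV).astype(int)
red=((h[...,0]<10)|(h[...,0]>170))&(h[...,1]>120)&(d>0)
for n,(x,y,z) in dict(blue=(.565,.075,.196),yellow=(.469,.075,.196),green=(.466,.175,.196),white=(.561,.167,.187),redb=(.58,-.2,.095)).items():
    m=red&(np.hypot(W[...,0]-x,W[...,1]-y)<.03)&(W[...,2]>z-.02 if n=='redb' else W[...,2]>.16)
    zt=np.percentile(W[m][:,2],90); t=m&(abs(W[...,2]-zt)<.004)
    q=W[t]; print(n,t.sum(),np.round((q.min(0)+q.max(0))/2,4),np.round(q.mean(0),4),np.ptp(q,axis=0).round(3))
g=(h[...,0]>40)&(h[...,0]<85)&(h[...,1]>100)&(np.hypot(W[...,0]-.563,W[...,1]+.125)<.03)&(W[...,2]>.08)
q=W[g];print('gb',g.sum(),(q.min(0)+q.max(0))/2,q.mean(0),np.ptp(q,axis=0))
E
```

```text
{'fx': 515.5902351265711, 'fy': 515.5902351265711, 'cx': 322.3038401698801, 'cy': 193.05781019478198, 'extrinsics': array([[ 3.98862220e-03,  9.82259001e-01, -1.87486921e-01,
         3.21668699e-01],
       [-9.99991443e-01,  3.71200702e-03, -1.82645148e-03,
         1.83570279e-02],
       [-1.09809563e-03,  1.87492602e-01,  9.82265401e-01,
         1.59802144e+00],
       [ 0.00000000e+00,  0.00000000e+00,  0.00000000e+00,
         1.00000000e+00]])}
blue 58 [0.5635 0.0713 0.1993] [0.5643 0.0709 0.1983] [0.029 0.028 0.007]
yellow 45 [0.4668 0.0716 0.2004] [0.466  0.0721 0.1993] [0.027 0.03  0.007]
green 56 [0.468  0.1708 0.1997] [0.4682 0.1721 0.1991] [0.03  0.027 0.006]
white 58 [0.5607 0.1656 0.1909] [0.5589 0.1656 0.19  ] [0.031 0.028 0.007]
redb 65 [ 0.5833 -0.2039  0.0995] [ 0.5834 -0.2058  0.0986] [0.034 0.033 0.007]
gb 144 [ 0.56755365 -0.12830073  0.09260156] [ 0.56610807 -0.12691274  0.09394476] [0.03968926 0.03904079 0.0241296 ]
```

The top view shows the tray with blue (305,202), yellow (305,240), green (268,240) and white (270,205). The box has its green button at (372,208) and red at (399,202). The scene view agrees, and the measured cap heights (~0.199, white 0.190) match the sizes given.

```bash
cat >> h.py <<'E'
from scipy.spatial.transform import Rotation as R
def togo(x,y,z):
    s=readout.read_state(); r=R.from_quat(s['tcp_rot'])
    print('t',s['time_s'],'pos',np.round(s['position'],4),'F',np.round(s['contact_force'],2),'tool shift mm',np.round(1000*r.inv().apply(np.array([x,y,z])-s['position']),1))
E
python3 -c "
from h import *
togo(.564,.073,.235)"
```

```text
t 1.35 pos [0.245  0.6823 0.2186] F [ 0.81 -0.48 -0.53] tool shift mm [-506.1 -465.7  -16.4]
```

Request:
move_arm --motion "0 0 0 -30 0; 0 0 0 -60 0; 0 -30 -28 -60 0; 0 -65 -60 -60 0; 0 -105 -97 -60 0; 0 -145 -133 -60 0; 0 -185 -170 -60 0; 0 -225 -207 -60 0; 0 -265 -244 -60 0; 0 -305 -281 -60 0; 0 -345 -317 -60 0; 0 -385 -354 -60 0; 0 -425 -391 -60 0; 0 -460 -423 -60 0; 0 -485 -446 -60 0; 0 -500 -460 -60 0; 0 -506 -466 -60 0; 0 -506 -466 -40 0; 0 -506 -466 -20 0; 0 -506 -466 -17 0"

```text
time_s: 3.85
position: [0.5629, 0.0734, 0.2347]
tcp_rot: [0.171, 0.985, -0.0, -0.001]
contact_force: [0.9, -0.3, 0.4]
grip_width: 0.005
gripper_force: 0.0
```

Request:
move_arm --motion "0 1 0 10 0; 0 1 0 20 0; 0 1 0 28 0; 0 1 0 32 0; 0 1 0 34 0; 0 1 0 36 0; 0 1 0 38 0; 0 1 0 40 0; 0 1 0 41 0; 0 1 0 42 0; 0 1 0 43 0; 0 1 0 44 0; 0 1 0 45 0; 0 1 0 46 0; 0 1 0 47 0; 0 1 0 48 0; 0 1 0 48 0; 0 1 0 48 0"

```text
time_s: 6.1
position: [0.5629, 0.0731, 0.1877]
tcp_rot: [0.172, 0.985, 0.0, 0.0]
contact_force: [0.3, -0.3, 2.8]
grip_width: 0.009
gripper_force: 1.3
```

Request:
move_arm --motion "0 0 0 1 0; 0 0 0 2 0; 0 0 0 3 0; 0 0 0 4 0; 0 0 0 4 0; 0 0 0 4 0"

```text
time_s: 6.85
position: [0.563, 0.0731, 0.184]
tcp_rot: [0.172, 0.985, 0.0, 0.0]
contact_force: [-0.7, 0.1, 6.9]
grip_width: 0.003
gripper_force: 3.6
```

Request:
move_arm --motion "0 0 0 -8 0; 0 0 0 -20 0; 0 0 0 -40 0; 0 0 0 -52 0; 0 0 0 -52 0"

```text
time_s: 7.48
position: [0.5632, 0.0731, 0.2366]
tcp_rot: [0.172, 0.985, 0.0, 0.001]
contact_force: [0.3, -0.2, -0.3]
grip_width: 0.004
gripper_force: 0.0
```

```bash
python3 -c "
from h import *
p,d,W,k=cloud('scene')
for n in ['blue_cap_top','yellow_cap_top','blue_bottle']: print(n,[(np.round(r['location'],3),round(r['conf'],2)) for r in optics.mark_of('scene',n)][:2])
togo(.4675,.074,.236)"
```

```text
blue_cap_top [(array([0.561, 0.076, 0.186]), 0.49)]
yellow_cap_top [(array([0.562, 0.168, 0.188]), 0.64)]
blue_bottle [(array([0.562, 0.076, 0.187]), 0.65), (array([0.563, 0.076, 0.004]), 0.61)]
t 7.675 pos [0.5625 0.0731 0.235 ] F [ 0.19  0.27 -0.62] tool shift mm [ 89.7 -31.2  -0.9]
```

Request:
move_arm --motion "0 30 -10 0 0; 0 60 -21 0 0; 0 82 -28 0 0; 0 90 -31 0 0; 0 90 -31 8 0; 0 90 -31 18 0; 0 90 -31 28 0; 0 90 -31 33 0; 0 90 -31 36 0; 0 90 -31 38 0; 0 90 -31 40 0; 0 90 -31 41 0; 0 90 -31 42 0; 0 90 -31 43 0; 0 90 -31 44 0; 0 90 -31 45 0; 0 90 -31 46 0; 0 90 -31 47 0; 0 90 -31 48 0; 0 90 -31 48 0"

```text
time_s: 10.18
position: [0.4678, 0.0743, 0.1876]
tcp_rot: [0.172, 0.985, 0.0, 0.0]
contact_force: [0.7, -0.4, 2.1]
grip_width: 0.006
gripper_force: 1.3
```

Request:
move_arm --motion "0 0 0 1 0; 0 0 0 2 0; 0 0 0 3 0; 0 0 0 4 0; 0 0 0 4 0; 0 0 0 4 0"

```text
time_s: 10.92
position: [0.4678, 0.0743, 0.1839]
tcp_rot: [0.172, 0.985, 0.0, 0.0]
contact_force: [-0.6, 0.1, 6.8]
grip_width: 0.007
gripper_force: 3.6
```

Request:
move_arm --motion "0 0 0 -8 0; 0 0 0 -20 0; 0 0 0 -40 0; 0 0 0 -52 0; 0 0 0 -52 0"

```text
time_s: 11.55
position: [0.4679, 0.0744, 0.2365]
tcp_rot: [0.172, 0.985, 0.0, 0.001]
contact_force: [-0.4, -1.0, -0.2]
grip_width: 0.005
gripper_force: 0.0
```

```bash
python3 -c "
from h import *
p,d,W,k=cloud('scene')
for n in ['yellow_cap_top','green_cap_top']: print(n,[(np.round(r['location'],3),round(r['conf'],2)) for r in optics.mark_of('scene',n)][:3])
togo(.4675,.173,.236)"
```

```text
yellow_cap_top [(array([0.513, 0.125, 0.003]), 0.66), (array([0.468, 0.076, 0.191]), 0.5)]
green_cap_top [(array([0.465, 0.17 , 0.201]), 0.54), (array([ 0.48 ,  0.421, -0.003]), 0.35)]
t 11.7 pos [0.4673 0.0743 0.2352] F [0.01 0.02 0.51] tool shift mm [33.2 93.  -0.8]
```

Request:
move_arm --motion "0 11 30 0 0; 0 22 62 0 0; 0 30 85 0 0; 0 33 93 0 0; 0 33 93 8 0; 0 33 93 18 0; 0 33 93 28 0; 0 33 93 33 0; 0 33 93 36 0; 0 33 93 38 0; 0 33 93 40 0; 0 33 93 41 0; 0 33 93 42 0; 0 33 93 43 0; 0 33 93 44 0; 0 33 93 45 0; 0 33 93 46 0; 0 33 93 47 0; 0 33 93 48 0; 0 33 93 48 0"

```text
time_s: 14.2
position: [0.4681, 0.173, 0.1876]
tcp_rot: [0.172, 0.985, 0.0, 0.0]
contact_force: [1.3, -0.2, 2.3]
grip_width: 0.005
gripper_force: 1.3
```

Request:
move_arm --motion "0 0 0 1 0; 0 0 0 2 0; 0 0 0 3 0; 0 0 0 4 0; 0 0 0 4 0; 0 0 0 4 0"

```text
time_s: 14.95
position: [0.4682, 0.173, 0.1839]
tcp_rot: [0.172, 0.985, 0.0, 0.0]
contact_force: [-0.8, -1.3, 7.8]
grip_width: 0.003
gripper_force: 3.6
```

Request:
move_arm --motion "0 0 0 -8 0; 0 0 0 -20 0; 0 0 0 -40 0; 0 0 0 -60 0; 0 0 0 -70 0; 0 0 0 -70 0"

```text
time_s: 15.7
position: [0.4681, 0.1731, 0.2542]
tcp_rot: [0.171, 0.985, 0.0, 0.0]
contact_force: [0.7, -0.2, -0.4]
grip_width: 0.007
gripper_force: 0.0
```

```bash
python3 -c "
from h import *
p,d,W,k=cloud('scene')
for n in ['yellow_cap_top','green_cap_top','green_button_top']: print(n,[(np.round(r['location'],3),round(r['conf'],2)) for r in optics.mark_of('scene',n)][:3])
togo(.566,-.126,.25)"
```

```text
yellow_cap_top [(array([0.468, 0.075, 0.191]), 0.61), (array([ 0.577, -0.199,  0.099]), 0.51)]
green_cap_top [(array([0.56 , 0.081, 0.188]), 0.6), (array([0.466, 0.168, 0.191]), 0.49)]
green_button_top [(array([0.465, 0.076, 0.006]), 0.59), (array([ 0.565, -0.129,  0.096]), 0.48)]
t 15.9 pos [0.4677 0.1729 0.253 ] F [-0.57  0.33 -0.22] tool shift mm [-193.6 -248.1    3. ]
```

Request:
move_arm --motion "0 -20 -25 0 0; 0 -48 -62 0 0; 0 -78 -100 0 0; 0 -108 -138 0 0; 0 -138 -177 0 0; 0 -165 -211 0 0; 0 -184 -236 0 0; 0 -193 -248 0 0; 0 -193 -248 10 0; 0 -193 -248 35 0; 0 -193 -248 65 0; 0 -193 -248 95 0; 0 -193 -248 120 0; 0 -193 -248 135 0; 0 -193 -248 138 0; 0 -193 -248 138 0"

```text
time_s: 17.9
position: [0.5661, -0.1253, 0.116]
tcp_rot: [0.171, 0.985, 0.0, 0.0]
contact_force: [0.2, -0.5, 0.2]
grip_width: 0.002
gripper_force: 0.0
```

```bash
python3 -c "
from h import *
togo(.566,-.127,.097)
p,d=optics.camera('scene')
cv2.imwrite('pics/s1.png',cv2.resize(p[140:280,200:420,::-1],None,fx=3,fy=3))"
```

```text
t 17.9 pos [ 0.5661 -0.1253  0.116 ] F [ 0.22 -0.48  0.18] tool shift mm [-0.5 -1.6 19. ]
```

View pics/s1.png

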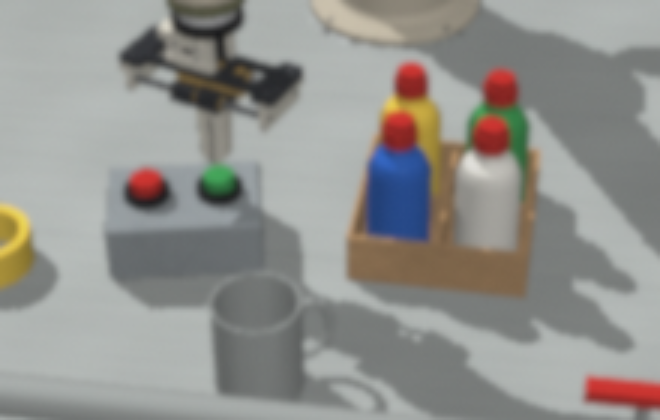

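The crop shows all caps down, the bottles upright, and the closed fingers over the green button (about 218,175), clear of the red one (147,185).

Request:
move_arm --motion "0 0 -1 8 0; 0 0 -1 14 0; 0 0 -1 17 0; 0 0 -1 19 0; 0 0 -1 21 0; 0 0 -1 23 0; 0 0 -1 25 0; 0 0 -1 26 0; 0 0 -1 27 0; 0 0 -1 27 0"

```text
time_s: 19.2
position: [0.5655, -0.1266, 0.0887]
tcp_rot: [0.172, 0.985, -0.0, 0.0]
contact_force: [-1.2, -0.2, 3.4]
grip_width: 0.005
gripper_force: 1.6
```

Request:
move_arm --motion "0 0 0 1 0; 0 0 0 2 0; 0 0 0 2 0"

```text
time_s: 19.58
position: [0.5655, -0.1266, 0.0866]
tcp_rot: [0.172, 0.985, -0.0, 0.0]
contact_force: [-1.3, -0.1, 4.2]
grip_width: 0.005
gripper_force: 1.9
```

Force matches a button nearly at its stop; retreat.

Request:
move_arm --motion "0 0 0 -8 0; 0 0 0 -20 0; 0 0 0 -45 0; 0 0 0 -80 0; 0 0 0 -110 0; 0 0 0 -120 0; 0 0 0 -120 0; 0 0 0 -120 0"

```text
time_s: 20.58
position: [0.565, -0.1264, 0.2057]
tcp_rot: [0.171, 0.985, -0.0, -0.001]
contact_force: [0.3, 0.4, -0.1]
grip_width: 0.008
gripper_force: 0.0
```

```bash
python3 -c "
from h import *
for c in ['scene']:
    p,d=optics.camera(c)
    for n in ['blue_cap_top','yellow_cap_top','green_cap_top','green_button_top','red_button_top','blue_bottle','yellow_bottle','green_bottle','white_bottle']: print(n,[(np.round(r['location'],3),round(r['conf'],2)) for r in optics.mark_of(c,n)][:2])
togo(.566,-.126,.2)
cv2.imwrite('pics/s2.png',cv2.resize(p[140:280,200:420,::-1],None,fx=3,fy=3))"
```

```text
blue_cap_top [(array([ 0.58 , -0.202,  0.097]), 0.6), (array([0.56 , 0.077, 0.19 ]), 0.4)]
yellow_cap_top [(array([0.47 , 0.076, 0.192]), 0.5)]
green_cap_top [(array([0.466, 0.172, 0.191]), 0.64)]
green_button_top [(array([ 0.565, -0.127,  0.096]), 0.57), (array([0.56 , 0.169, 0.189]), 0.17)]
red_button_top [(array([ 0.578, -0.199,  0.094]), 0.43)]
blue_bottle [(array([0.564, 0.078, 0.008]), 0.63), (array([ 0.578, -0.2  ,  0.092]), 0.37)]
yellow_bottle [(array([0.466, 0.075, 0.006]), 0.95)]
green_bottle [(array([0.468, 0.171, 0.009]), 0.53)]
white_bottle [(array([0.56 , 0.17 , 0.006]), 0.75)]
t 21.075 pos [ 0.5655 -0.1266  0.2065] F [-0.53  0.04 -0.08] tool shift mm [-0.3  0.7  6.5]
```

View pics/s2.png

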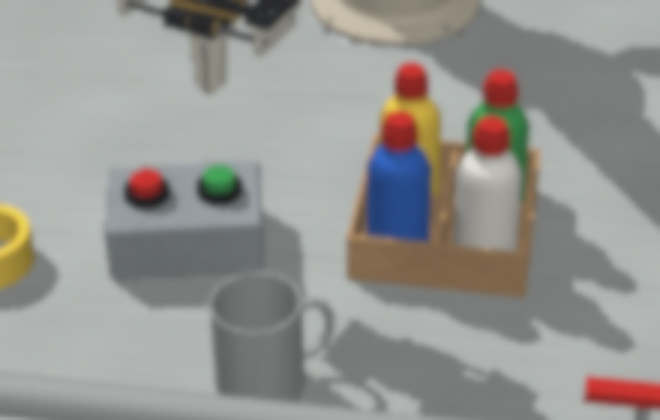

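The arm is clear. The green button (218,180) is up again, the caps are down and all four bottles are upright.

```bash
python3 -c "
from station import close_job
print(close_job())"
```

```text
the job is handed in; nothing more can be done
None
```

I pressed the blue, yellow and green caps right down in that order, then pressed and released the green button, and handed the job in at about 21 s. By the last camera check and force readings, everything is as asked; the judging gave no result back.

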